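# Secure a carving panel in the sloped easel

## Task

Get the panel ready for carving: lay the plain dark backing board flat in the pocket of the sloped easel, then lay the light panel squarely on top of it with its paper pattern facing up, and turn both red turnbuttons fully home over the panel's ends so that it is held. Leave the mallet, jar, gouge and spare rail where they are.

Things in the scene. Friction and masses are not known exactly. Their poses are not given: they have to be found in the camera images.
- cradle: The sloped board of the fixed wooden carving easel, 155 x 250 mm, tipped 28 degrees to face the robot. Origin: centre of the pocket's floor, 100 mm above the table. Axes: x up the slope, y along the pocket's length (to the robot's left when the easel stands square), z out of the board at right angles to its face.
- pocket_mouth (a point): Centre of the pocket's mouth, 35 mm out (cradle z) from its floor; axes as the cradle's. Pocket 58 mm (x) by 146 mm (y), walls 10 mm thick, 24 mm high, topped by lips that flare about 3 mm a side up to 35 mm. The long walls are missing over the middle 60 mm (|y| under 30 mm) as notches for fingers; nothing stands above the floor outside the notches.
- backer: Backing board, plain dark wood, 52 x 140 x 16 mm, loose, lying flat on the table left or right of the easel (may have changed sides with the panel). Origin: centre of its underside; x across its 52 mm width, y along its length, z up. Either way round is fine.
- panel: Carving panel, light wood, 52 x 140 x 20 mm, with a white paper bearing three black scrolls on its top; loose, lying pattern up on the table on the other side. Origin: centre of its underside; x across its 52 mm width, y along its length, z up. Either way round is fine.
- turn_left (a joint): Left turnbutton's angle: 0 = fully home, against its stop, lying across the left (+y) end of the pocket; grows as its free end swings up the slope, then outward, to 2.3 rad at the far stop. Clear of the pocket above 1.3. Stays where it is left (light friction).
- turn_right (a joint): Right turnbutton's angle, mirror image of the left one: 0 = fully home across the right (-y) end, grows as its free end swings up the slope, then outward, to 2.3 rad.
- turn_left_pivot (a point): Pivot of the left turnbutton on the bar's underside, at x 0, y +95, z +39 mm in the cradle's frame (3 mm above the top of the stacked boards); its axis is the cradle's z. The red bar is 76 mm long, 18 mm wide, 9 mm thick and reaches 64 mm from the pivot. The point's axes turn with the bar.
- turn_right_pivot (a point): Pivot of the right turnbutton, same make, at x 0, y -95, z +39 mm in the cradle's frame.
- turn_left_knob (a point): Middle of the left turnbutton's light wooden grip peg, 16 mm diameter, 28 mm tall, standing on the bar 50 mm from the pivot, parallel to the cradle's z. The point is 14 mm above the bar's top face. The peg can turn within a grasp if the fingers keep their own orientation.
- turn_right_knob (a point): Middle of the right turnbutton's grip peg, same make.
- mallet: Bystander: wooden mallet lying flat, head 60 x 110 x 65 mm tall, handle 190 mm long along its +x. Origin: under the head's centre.
- oil_jar: Bystander: amber glass jar, 72 mm diameter, 110 mm tall, upright. Origin: centre of its underside.
- gouge: Bystander: gouge with a wooden handle, 200 mm long, lying on the table in front of the easel. Its x axis runs along it.
- rail_blank: Bystander: light wooden rail, 50 x 190 x 40 mm, lying beyond the easel. Origin: centre of its underside.
Things that resemble listed ones, but are neither listed nor needed, are in the scene too. What is shaped like the panel but turquoise is not meant.

How it is judged:
By the outcome, as a careful person would: the job done as asked, in the order asked, and still so for the second after the job is handed in, with the robot touching nothing.
It also fails if it takes over 72 s, if anything falls off the work surface, if the arm or the gripper's body presses on something with over 40 N, if the wrist force passes 120 N, or if a joint passes its speed limit or range.

## Robot

A 6-joint arm with a two-finger parallel gripper is mounted at the origin on the work surface. World frame = base frame: x ahead of the robot, y to its left, z up, the work surface at z = 0. Lengths are in m, angles in rad, forces in N, time in s.
With the tool pointing down it reaches from about 0.3 to 0.775 m from the base axis. Payload 14.6 kg.
Tool frame: the origin (TCP) lies midway between the tips of the shut fingers; the grasp point (between the pads) lies 19 mm behind it (ctrl.pinch_z is the z of the grasp point in the tool frame, in m); z points along the fingers, y is the line along which they close (so a half turn about z gives the same grasp; the last joint's range is limited). The gripper opens to 94 mm and grips with 3 to 60 N. Pads are 16 mm wide; open, the fingers measure 119 mm over their backs; the gripper's body (75 mm by 177 mm) begins 78 mm behind the grasp point.
Start: joints at [1.083, 0.3, 1.521, -0, 1.321, -0.067], TCP at [0.225, 0.502, 0.171] pointing down, gripper open.
Joint ranges: [-3.03, 3.03], [-0.79, 2.21], [0.23, 2.52], [-1.04, 4.18], [0, 3.07], [-2.55, 2.55]. Speed limits (rad/s): [2.22, 2.22, 2.57, 3.14, 3.14, 3.14].

## Interface

Orientations are given as [roll, pitch, yaw] about the fixed x, y, z axes, in that order (R = Rz(yaw) Ry(pitch) Rx(roll)).
In Python, from station import ctrl, camera, ticket gives the robot as it stands. The module is installed in compiled form; this text tells all that it offers.
- The arm moves only by the shell command python3 -m inch 'ROWS' [FORCE]. ROWS is text: rows parted by semicolons, each of 7 numbers parted by spaces: the opening, from -1 (shut) to 1 (fully open), then the shift along the tool's x, y, z in units of 0.03 m (1.0 is 0.03 m), then the turn, a rotation vector about the tool's x, y, z in units of 10 degrees (1.0 is 10 degrees). In form: grip dx dy dz rx ry rz; .... A call has 1 to 10 rows; each row shifts and turns the commanded pose from where the row before left it, along the tool's axes as they then stand; what a row does not reach is not made up. A row lasts 1/8 s, in which the tool goes at most 62.5 mm and 10.7 degrees, less where a joint would pass 70% of its speed; a pose out of reach is approached as far as the arm can. A call with a number of a shift or a turn outside -1 to 1 is refused whole. A call with a gripper value outside its range is refused whole. The fingers move at their own pace and stop on an object; FORCE is the grip in N (left out, the last holds). Time passes only in rows, so rows that do not move let the fingers close. It gives the time, the measured TCP pose, the force, the opening and the grip force at its end, in the units of the state.
- ctrl.get_obs(): the state, without advancing time (a new reading comes with each control period).
- camera(name): name is "scene" or "top" or "wrist"; returns a dict with "img" (480x640x3 uint8, blue, green, red), "range_z" (480x640 float32, m along the optical axis (not along the pixel's ray), 0 where there is no reading), "intrinsics" (3x3 intrinsics, pixels), "view" (4x4, takes a point from world to camera coordinates). Camera axes: x right, y down, z forward; pixel columns grow to the right and rows downward; lengths in m; the calibration is good to about 2 mm. A picture is of the moment at which its call begins.
- ticket.hand_in(): hands the job in; it is judged then, once.
The state is a dict: "time_s": time; "qpos": joint angles; "joint_vel": joint speeds; "tau": joint torques, N m; "ee_pos": TCP position; "eef_rot": TCP orientation; "force": force on the tool from outside, world axes, zero at the start; "moment": the same for the moment, N m; "grip_width": finger opening in m; "grip_force": force on a finger pad.
Only numpy, scipy, OpenCV 4.12 (cv2) and the standard library are available. Lean on these libraries where they do the work, as an engineer would, in place of code of your own. Each camera call takes 0.05 s, during which the arm holds its last target. There are 200 camera calls.

## Working session

There is one attempt and no reset: what is moved stays moved. The work goes in short steps, Python scripts to look and compute and a shell command to move; the robot and the scene stay as the last step left them, time stands still between calls to the robot, and variables do not carry over. Pictures are saved under pics/ and viewed, at most 10 in all, crops included, and the job is handed in when it is done.

```bash
mkdir -p pics; cat > h.py <<'E'
import numpy as np, cv2
from station import ctrl, camera
from scipy.spatial.transform import Rotation as R
def snap(n, f):
    c=camera(n); cv2.imwrite('pics/'+f+'.png',c['img']); np.savez('pics/'+f+'.npz',**{k:np.asarray(v) for k,v in c.items()}); return c
def cloud(c):
    K=c['intrinsics'];z=c['range_z'];v,u=np.indices(z.shape)
    P=np.stack([(u-K[0,2])/K[0,0]*z,(v-K[1,2])/K[1,1]*z,z],-1)
    T=np.linalg.inv(c['view']); W=P@T[:3,:3].T+T[:3,3]; W[z==0]=np.nan
    return W
E
python3 - <<'E'
from h import *
for n in ('top','scene'):
    c=snap(n,n+'0')
print(ctrl.get_obs(),ctrl.pinch_z)
E
```

```text
{'time_s': 0.1, 'qpos': array([ 1.08340928e+00,  3.00391312e-01,  1.52152944e+00,  1.47767612e-06,
        1.32066149e+00, -6.65692701e-02]), 'joint_vel': array([ 0.00126154, -0.00377444,  0.00098582, -0.00247997,  0.00071112,
       -0.00118717]), 'tau': array([ 1.14144509e-04, -5.32642972e+01, -3.53285873e+01,  7.09508127e-02,
        2.34074582e-02,  2.04866421e-05]), 'ee_pos': array([0.22454195, 0.50178772, 0.17055195]), 'eef_rot': array([-3.14060536e+00, -6.72553928e-05,  2.72077447e+00]), 'force': array([0.30165017, 0.80155873, 0.24515401]), 'moment': array([ 0.04949799, -0.01435061,  0.03289145]), 'grip_force': 0.0, 'grip_width': 0.09354979209470458} -0.0188
```

View pics/top0.png

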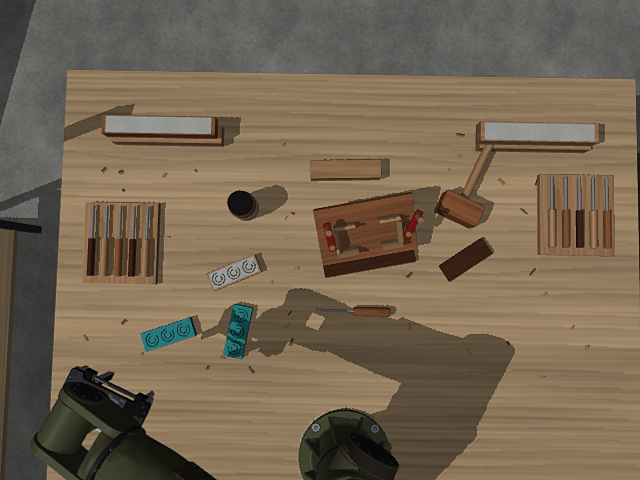

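View pics/scene0.png

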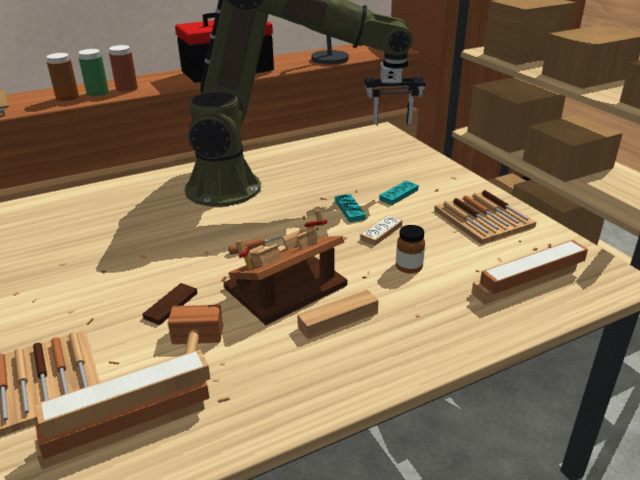

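Top view: the white-paper panel is at (235,272), the dark backing board at (467,258), and the easel at (368,235) with its red turnbuttons at (330,236) and (414,222). The two turquoise look-alikes at (168,334) and (238,332) are not meant. The panel has white paper on light wood, and the backer is plain dark wood lying flat on the opposite side of the easel. I'll confirm with one enlarged crop and measure.

```bash
python3 - <<'E'
from h import *
d=np.load('pics/top0.npz'); c={k:d[k] for k in d}
W=cloud(c); im=c['img']; 
cv2.imwrite('pics/crop.png',cv2.resize(im[190:300,195:515],None,fx=2.5,fy=2.5,interpolation=cv2.INTER_CUBIC))
print('cam',np.linalg.inv(c['view'])[:3,3],c['intrinsics'][0,0])
for n,(u0,u1,v0,v1),zr in(('panel',(200,275,245,297),(.012,.03)),('backer',(432,502,228,288),(.009,.025))):
    m=np.zeros(im.shape[:2],bool);m[v0:v1,u0:u1]=1
    m&=(W[...,2]>zr[0])&(W[...,2]<zr[1])
    p=W[m]; r=cv2.minAreaRect((p[:,:2]*1000).astype(np.float32)); print(n,len(p),r,np.median(p[:,2]))
# easel: fit plane of the sloped board near corner region
m=np.zeros(im.shape[:2],bool);m[185:275,305:440]=1
hsv=cv2.cvtColor(im,cv2.COLOR_BGR2HSV)
red=m&((hsv[...,0]<6)|(hsv[...,0]>174))&(hsv[...,1]>190)&(hsv[...,2]>90)
l,lab,st,ce=cv2.connectedComponentsWithStats(red.astype(np.uint8))
for i in range(1,l):
    if st[i,4]>15: print('red',st[i],W[lab==i].mean(0))
p=W[m&(W[...,2]>.06)]
# ransac plane
rng=np.random.default_rng(0);best=0
for _ in range(2000):
    a=p[rng.choice(len(p),3,False)];n=np.cross(a[1]-a[0],a[2]-a[0])
    if np.linalg.norm(n)<1e-6: continue
    n/=np.linalg.norm(n);n*=np.sign(n[2])
    if abs(np.degrees(np.arccos(n[2]))-28)>4: continue
    k=abs((p-a[0])@n)<.002
    if k.sum()>best:best=k.sum();bk=k
q=p[bk];cen=q.mean(0);n=np.linalg.svd(q-cen)[2][2];n*=np.sign(n[2])
print('plane',best,len(p),n,np.degrees(np.arccos(n[2])),np.degrees(np.arctan2(n[1],n[0])))
yaw=np.arctan2(-n[1],-n[0])
Rz=R.from_euler('z',yaw).as_matrix()@R.from_euler('y',-28,degrees=True).as_matrix()
print('axes',Rz[:,2])
l2=(q@Rz)
r=cv2.minAreaRect((l2[:,:2]*1000).astype(np.float32));print('board rect in cradle axes',r, 'z',np.median(l2[:,2]))
E
```

```text
cam [0.49245118 0.06804336 1.33157278] 484.61424698109863
panel 1000 ((485.8257141113281, 306.26116943359375), (52.126976013183594, 140.5345916748047), 23.144134521484375) 0.020323714938978443
backer 1017 ((551.4336547851562, -301.330322265625), (122.6573257446289, 169.84869384765625), 39.15693283081055) 0.01688118655748272
red [403 210  20  27 115] [nan nan nan]
red [323 224   7   5  19] [0.60409853 0.05993929 0.17002886]
red [326 236   8  10  56] [0.56881657 0.04944827 0.15158756]
plane 2655 5756 [-0.46242906 -0.09138863  0.88193394] 28.12345882395396 -168.82084179301296
axes [-0.46056369 -0.09101998  0.88294759]
board rect in cradle axes ((561.194091796875, -158.78013610839844), (249.830322265625, 156.98130798339844), 89.77325439453125) z -0.1804964604093724
```

View pics/crop.png

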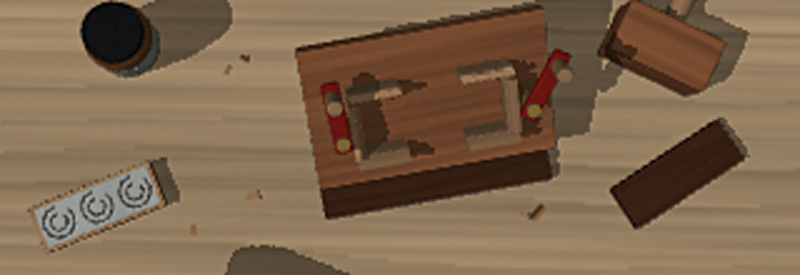

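The crop confirms it: the paper-patterned light panel is on the left and the plain dark board on the right. The left button points up the slope and the right one up and outward, so both are clear of the pocket. Next I'll get precise poses.

```bash
cat >> h.py <<'E'
def pose():
    o=ctrl.get_obs(); T=np.eye(4); T[:3,:3]=R.from_euler('xyz',o['eef_rot']).as_matrix(); T[:3,3]=o['ee_pos']; return T
def rows(T0,T1,n=None):
    """n equal rows (shift then turn) taking T0 to T1"""
    D=np.linalg.inv(T0)@T1; w=R.from_matrix(D[:3,:3]).as_rotvec()
    if n is None: n=int(np.ceil(max(np.abs(D[:3,3]).max()/.03,np.abs(np.degrees(w)).max()/10,1e-6)))
    while 1:
        M=sum(R.from_rotvec(w*k/n).as_matrix() for k in range(n)); v=np.linalg.solve(M,D[:3,3])/.03
        if abs(v).max()<=1: break
        n+=1
    print(n,'x',np.round(v,2),np.round(np.degrees(w)/n/10,2))
def down(x,y,z,yaw): # tool pointing down, tool y along world direction yaw
    T=np.eye(4); ty=np.array([np.cos(yaw),np.sin(yaw),0]); tz=np.array([0,0,-1.]); T[:3,:3]=np.stack([np.cross(ty,tz),ty,tz],1); T[:3,3]=x,y,z; return T
E
python3 - <<'E'
from h import *
d=np.load('pics/top0.npz'); c={k:d[k] for k in d}
W=cloud(c); im=c['img']
hsv=cv2.cvtColor(im,cv2.COLOR_BGR2HSV)
m=np.zeros(im.shape[:2],bool);m[228:288,435:502]=1
m&=(W[...,2]>.009)&(W[...,2]<.025)
l,lab,st,ce=cv2.connectedComponentsWithStats(cv2.morphologyEx(m.astype(np.uint8),cv2.MORPH_OPEN,np.ones((3,3))))
for i in range(1,l):
    p=W[lab==i];r=cv2.minAreaRect((p[:,:2]*1000).astype(np.float32));print('backer',st[i],r,np.median(p[:,2]))
    lo=p[:,:2]-p[:,:2].mean(0); print(' mean',p.mean(0),np.degrees(np.arctan2(*np.linalg.svd(lo,full_matrices=False)[2][0][::-1])))
m=np.zeros(im.shape[:2],bool);m[245:297,200:275]=1;m&=(W[...,2]>.012)&(W[...,2]<.03);p=W[m]
print('panel mean',p.mean(0))
for yaw in (11.18,10.95):
    Rc=R.from_euler('z',yaw,degrees=True).as_matrix()@R.from_euler('y',-28,degrees=True).as_matrix()
    m=np.zeros(im.shape[:2],bool);m[185:275,305:440]=1
    p=W[m&(W[...,2]>.05)]; L=p@Rc
    q=L[abs(L[:,2]+.1805)<.003]; r=cv2.minAreaRect((q[:,:2]*1000).astype(np.float32))
    o=Rc@np.array([r[0][0]/1000,r[0][1]/1000,np.median(q[:,2])]);print(yaw,r,'origin',o)
    L=L-o@Rc
    for a,b in((.031,.039),(.041,.052),(.06,.09)):
        s=L[(L[:,2]>a)&(L[:,2]<b)]; print(a,b,len(s),'\n'if len(s)>60 else np.round(s*1000).tolist())
        for sg in(1,-1):
            t=s[s[:,1]*sg>0.03]; print(sg,len(t),np.round(t.mean(0)*1000,1),np.round(t.min(0)*1000),np.round(t.max(0)*1000))
E
```

```text
backer [ 440  238   52   43 1003] ((533.5286865234375, -322.2615051269531), (52.76624298095703, 142.0246124267578), 33.88018035888672) 0.016928369780714103
 mean [ 0.53306979 -0.32116366  0.01688064] 124.36390447546674
panel mean [0.48589417 0.30565566 0.02039359]
11.18 ((560.51904296875, -159.26089477539062), (157.28379821777344, 250.14918518066406), 0.16464005410671234) origin [ 0.59952543 -0.0438499   0.10378045]
0.031 0.039 361 

1 173 [-9.7 64.9 34.4] [-48.  30.  31.] [35. 85. 39.]
-1 186 [ -7.4 -66.2  34.4] [ -47. -102.   31.] [ 35. -31.  39.]
0.041 0.052 312 

1 144 [18.1 97.  47.4] [-17.  86.  41.] [ 57. 108.  52.]
-1 168 [  15.7 -106.6   47.6] [ -18. -133.   41.] [ 51. -83.  52.]
0.06 0.09 93 

1 46 [45.3 98.9 72.5] [35. 91. 62.] [ 52. 106.  79.]
-1 47 [  38.  -121.    72.5] [  31. -129.   61.] [  43. -114.   78.]
10.95 ((561.0780029296875, -156.72674560546875), (157.28378295898438, 249.74229431152344), 0.3677420914173126) origin [ 0.59943242 -0.04365805  0.1038807 ]
0.031 0.039 359 

1 172 [-9.7 64.8 34.4] [-48.  31.  31.] [34. 84. 39.]
-1 184 [ -6.3 -67.   34.3] [ -47. -136.   31.] [ 43. -31.  39.]
0.041 0.052 314 

1 144 [17.7 96.8 47.5] [-18.  86.  41.] [ 57. 108.  52.]
-1 170 [  15.8 -106.8   47.3] [ -18. -133.   41.] [ 52. -83.  52.]
0.06 0.09 93 

1 46 [44.9 98.7 72.6] [34. 91. 62.] [ 51. 106.  79.]
-1 47 [  38.4 -121.2   72.2] [  31. -130.   60.] [  44. -115.   78.]
```

```bash
cat >> h.py <<'E'
Rc=R.from_euler('z',11.3,degrees=True).as_matrix()@R.from_euler('y',-28,degrees=True).as_matrix()
Oc=np.array([.5995,-.0438,.1038])+Rc@np.array([-.0068,0,0])
def crad(x,y,z): # tool along -z cradle, tool y along cradle +x
    T=np.eye(4); T[:3,:3]=np.stack([Rc[:,1]*-1*-1,Rc[:,0],-Rc[:,2]],1); T[:3,3]=Oc+Rc@np.array([x,y,z]); return T
E
python3 - <<'E'
from h import *
print(Oc, np.linalg.det(crad(0,0,0)[:3,:3]))
B=down(.5333,-.3217,.13,np.radians(34))
rows(pose(),B); 
E
```

```text
[ 0.59361235 -0.04497647  0.10060759] 0.9999999999999999
26 x [-0.99 -0.57  0.05] [-0.    0.    0.12]
```

```bash
A='set'; 
python3 -m inch '1 -0.99 -0.57 0 0 0 0.12; 1 -0.99 -0.57 0 0 0 0.12; 1 -0.99 -0.57 0 0 0 0.12; 1 -0.99 -0.57 0 0 0 0.12; 1 -0.99 -0.57 0 0 0 0.12; 1 -0.99 -0.57 0 0 0 0.12; 1 -0.99 -0.57 0 0 0 0.12; 1 -0.99 -0.57 0 0 0 0.12; 1 -0.99 -0.57 0 0 0 0.12; 1 -0.99 -0.57 0 0 0 0.12'
python3 -m inch '1 -0.99 -0.57 0 0 0 0.12; 1 -0.99 -0.57 0 0 0 0.12; 1 -0.99 -0.57 0 0 0 0.12; 1 -0.99 -0.57 0 0 0 0.12; 1 -0.99 -0.57 0 0 0 0.12; 1 -0.99 -0.57 0 0 0 0.12; 1 -0.99 -0.57 0 0 0 0.12; 1 -0.99 -0.57 0 0 0 0.12; 1 -0.99 -0.57 0 0 0 0.12; 1 -0.99 -0.57 0 0 0 0.12'
python3 -m inch '1 -0.99 -0.57 0.2 0 0 0.12; 1 -0.99 -0.57 0.2 0 0 0.12; 1 -0.99 -0.57 0.2 0 0 0.12; 1 -0.99 -0.57 0.2 0 0 0.12; 1 -0.99 -0.57 0.2 0 0 0.12; 1 -0.99 -0.57 0.2 0 0 0.12; 1 0 0 0 0 0 0'
python3 - <<'E'
from h import *
rows(pose(),down(.5333,-.3217,.13,np.radians(34)))
c=snap('wrist','w1'); W=cloud(c); P=pose()
L=(W-P[:3,3])
m=(W[...,2]>.01)&(W[...,2]<.024)&(np.hypot(W[...,0]-.533,W[...,1]+.322)<.085)
l,lab,st,ce=cv2.connectedComponentsWithStats(m.astype(np.uint8))
i=1+st[1:,4].argmax();p=W[lab==i];print(st[i],cv2.minAreaRect((p[:,:2]*1000).astype(np.float32)),np.median(p[:,2]),ctrl.get_obs()['qpos'])
E
```

```text
time_s: 1.35
ee_pos: [0.3988, 0.2063, 0.1709]
eef_rot: [-3.141, -0.0, 2.511]
force: [1.3, -0.7, -0.1]
grip_width: 0.0941
grip_force: 0.0
time_s: 2.6
ee_pos: [0.5075, -0.1179, 0.1708]
eef_rot: [-3.141, -0.001, 2.301]
force: [-0.0, 0.4, -0.9]
grip_width: 0.0942
grip_force: 0.0
time_s: 3.48
ee_pos: [0.5388, -0.3213, 0.1336]
eef_rot: [-3.141, -0.002, 2.174]
force: [-0.0, 0.1, -0.4]
grip_width: 0.0939
grip_force: 0.0
1 x [ 0.09 -0.16  0.12] [-0.   -0.01  0.06]
[ 285  139   63  160 9586] ((531.5979614257812, -319.43121337890625), (52.129112243652344, 139.80795288085938), 34.077205657958984) 0.01611272345241005 [-5.94397244e-01  5.02006918e-01  1.32714452e+00  5.39705882e-05
  1.31396276e+00 -1.19885033e+00]
```

```bash
python3 - <<'E'
from h import *
rows(pose(),down(.5318,-.3196,.0045,np.radians(34)),5)
E
```

```text
5 x [ 0.03 -0.04  0.86] [-0.   -0.    0.01]
```

```bash

python3 -m inch '1 0.08 -0.1 0.86 0 0 0.05; 1 0.07 -0.1 0.86 0 0 0; 1 0 0 0.86 0 0 0; 1 0 0 0.86 0 0 0; 1 0 0 0.86 0 0 0; 1 0 0 0 0 0 0'
python3 -m inch '-1 0 0 0 0 0 0; -1 0 0 0 0 0 0; -1 0 0 0 0 0 0; -1 0 0 0 0 0 0; -1 0 0 0 0 0 0' 35
```

```text
time_s: 4.28
ee_pos: [0.5312, -0.318, 0.0047]
eef_rot: [-3.14, -0.003, 2.169]
force: [0.7, -0.8, -0.0]
grip_width: 0.0939
grip_force: 0.0
time_s: 4.9
ee_pos: [0.532, -0.3196, 0.0061]
eef_rot: [-3.142, 0.0, 2.167]
force: [0.6, 0.8, 0.0]
grip_width: 0.0476
grip_force: 0.0
```

```bash

python3 -m inch '-1 0 0 0 0 0 0; -1 0 0 0 0 0 0; -1 0 0 0 0 0 0' 35
python3 - <<'E'
from h import *
c=snap('wrist','w2')
E
```

```text
time_s: 5.28
ee_pos: [0.532, -0.3195, 0.006]
eef_rot: [3.142, 0.0, 2.167]
force: [1.0, 0.8, -0.9]
grip_width: 0.0174
grip_force: 0.0
```

View pics/w2.png

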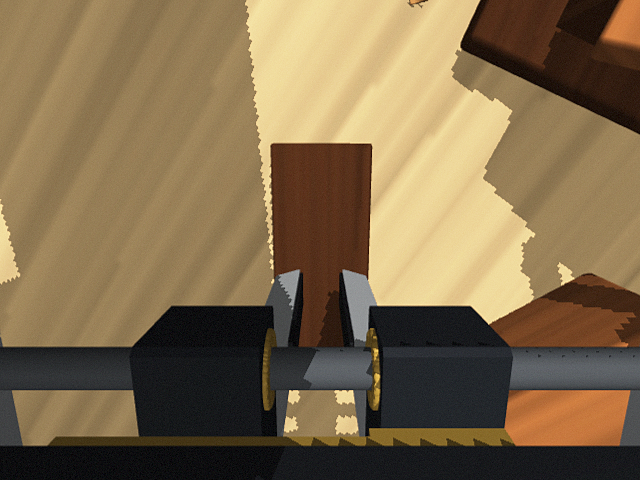

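```bash
python3 - <<'E'
from h import *
d=np.load('pics/w2.npz'); c={k:d[k] for k in d};W=cloud(c); P=pose()
for u,v in((280,150),(320,200),(320,300),(320,335),(285,275),(290,290),(298,272),(344,272),(355,290),(292,400),(345,400),(318,400),(318,425),(200,330)):
    print(u,v,np.round(W[v,u],4),np.round((np.linalg.inv(P)@np.r_[W[v,u],1])[:3]*1000,1))
print(ctrl.get_obs()['grip_width'])
E
```

```text
280 150 [ 0.4775 -0.2765  0.0156] [ 66.2 -20.9  -9.6]
320 200 [ 0.5086 -0.2862  0.0157] [40.7 -0.5 -9.7]
320 300 [ 0.5402 -0.3326  0.0149] [-15.4  -0.5  -8.9]
320 335 [ 0.5519 -0.3499  0.0156] [-36.3  -0.5  -9.6]
285 275 [ 0.5125 -0.3204  0.0486] [ 10.2 -16.6 -42.6]
290 290 [ 0.5155 -0.3179  0.0692] [ 10.6 -12.7 -63.2]
298 272 [ 0.517  -0.3166  0.0461] [ 10.9 -10.7 -40. ]
344 272 [ 0.5348 -0.3046  0.0456] [ 10.7  10.7 -39.6]
355 290 [ 0.5374 -0.303   0.0692] [ 10.6  13.8 -63.2]
292 400 [ 0.5666 -0.4033  0.0007] [-88.7 -18.4   5.3]
345 400 [ 5.950e-01 -3.849e-01 -4.000e-04] [-89.5  15.5   6.4]
318 400 [ 0.5809 -0.3949 -0.0009] [-89.9  -1.8   6.9]
318 425 [ 5.908e-01 -4.094e-01  3.000e-04] [-107.4   -1.8    5.7]
200 330 [ 0.4943 -0.3036  0.1545] [  34.3  -22.2 -148.4]
0.013445676371715317
```

```bash
python3 - <<'E'
from h import *
d=np.load('pics/w2.npz'); c={k:d[k] for k in d};W=cloud(c); P=np.linalg.inv(pose()); T=W@P[:3,:3].T+P[:3,3]
for v in range(220,345,8):
    print(v,' '.join('%4d'%round(1000*z) if np.isfinite(z) else ' nan' for z in T[v,260:384:6,2]))
cv2.imwrite('pics/w2c.png',cv2.resize(c['img'][130:360,220:420],None,fx=2.6,fy=2.6))
E
```

```text
220    6    5   -9  -11  -11   -9   -9  -10  -10  -11  -10  -10  -10  -10   -9  -10  -10  -10   -9    5    6
228    5    7    6  -10  -10  -10  -11  -10  -11  -10  -10  -11  -10  -10  -10  -11  -11  -10   -9    6    7
236    7    5    6  -10  -10  -10  -10  -10  -10  -10   -9  -10  -13  -10  -10  -10  -10  -11   -9    5    4
244    7    6    5  -10  -10  -11  -11  -10  -11   -9  -10  -10  -10  -11  -10  -10  -12  -10   -9    6    5
252    6    6    5  -11  -10  -11  -10  -10  -10  -10  -10  -10   -9  -11  -11  -11   -9  -11  -10    5    5
260    8    5    7  -10  -11   -9  -10   -9  -11   -9   -9  -11  -10   -9  -11  -10   -9  -10   -9    5    6
268    6    7    4   -9  -10  -10  -10  -10  -11  -10  -10  -10  -11   -9   -9  -11  -10  -10    7    7    5
276    5    6    6  -44  -46  -46  -46  -38  -10  -10  -10  -10  -10   -9  -45  -45  -45  -46    5    5    6
284    5    7    6  -57  -56  -57  -57  -40  -10  -10   -8  -10  -10  -10  -54  -55  -56  -56  -57    6    6
292    6    7  -66  -66  -64  -66  -61  -40   -9  -10  -10  -10  -11  -11  -61  -65  -65  -66  -65    6    7
300    6  -73  -74  -74  -74  -75  -70  -40  -10  -10   -9  -10   -9  -10  -71  -74  -75  -75  -75  -75    6
308 -138 -138 -138  -82  -83  -81  -79  -42   -9  -10  -11  -11  -10   -9  -79  -82  -82  -82  -81 -138 -138
316 -143 -142 -138  -89  -88  -89  -84  -10  -10  -10  -10  -10  -10  -11  -80  -88  -90  -89  -90 -142 -142
324 -146 -146 -138  -96  -95  -92  -86  -11  -11  -10  -11  -11  -11  -11  -81  -92  -95  -95 -137 -145 -146
332 -150 -147 -143 -101 -101  -98  -86  -10  -10  -10  -10  -10  -10  -10  -81  -98 -101 -101 -143 -146 -150
340 -152 -148 -145 -108 -106 -104  -85  -11  -11  -10  -10  -11  -10  -11  -81 -103 -106 -106 -143 -149 -152
```

View pics/w2c.png

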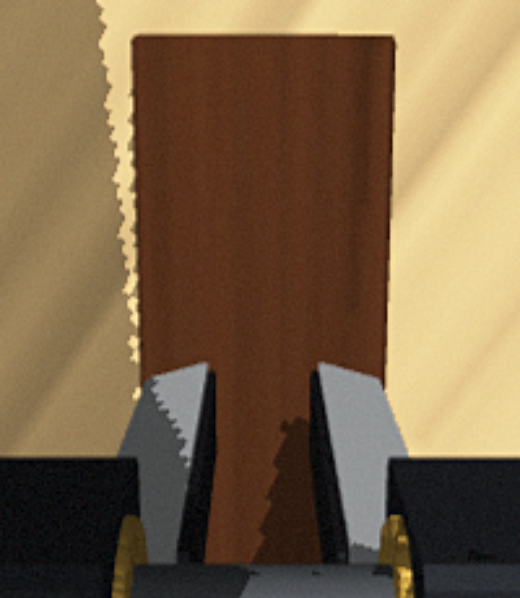

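The picture shows both fingers closing above the board, with tips about 40 mm behind the reported TCP. I'll compare with the open-finger image and the FK.

```bash
python3 - <<'E'
from h import *
for f,po in (('w1',((.5388,-.3213,.1336),(-3.141,-.002,2.174))),('w2',None)):
    d=np.load(f'pics/{f}.npz'); c={k:d[k] for k in d};W=cloud(c)
    P=pose()
    if po: P=np.eye(4);P[:3,:3]=R.from_euler('xyz',po[1]).as_matrix();P[:3,3]=po[0]
    Pi=np.linalg.inv(P);T=W@Pi[:3,:3].T+Pi[:3,3]
    m=(T[...,2]<-25)&(T[...,2]>-130)&(abs(T[...,0])<14)&(abs(T[...,1])<65)&(W[...,2]>.03)
    p=T[m]
    for s in(1,-1):
        q=p[p[:,1]*s>0]; print(f,len(q),np.round(np.percentile(q[:,2],[50,99,100])*1000), np.round(q[q[:,2]>np.percentile(q[:,2],97)].mean(0)*1000,1))
    print('cam in tool',np.round(Pi@np.linalg.inv(c['view']),3).tolist())
E
python3 -m inch '1 0 0 0 0 0 0; 1 0 0 0 0 0 0; 1 0 0 0 0 0 0; 1 0 0 0 0 0 0' 35
```

```text
time_s: 5.82
ee_pos: [0.532, -0.3195, 0.006]
eef_rot: [-3.142, -0.0, 2.168]
force: [-0.8, 0.0, 0.6]
grip_width: 0.0497
grip_force: 0.0Traceback (most recent call last):
  File "<stdin>", line 10, in <module>
    return _quantile_unchecked(
        a, q, axis, out, overwrite_input, method, keepdims, weights)
    return _ureduce(a,
                    func=_quantile_ureduce_func,
    ...<5 lines>...
                    overwrite_input=overwrite_input,
                    method=method)
    r = func(a, **kwargs)
    result = _quantile(arr,
                       quantiles=q,
    ...<2 lines>...
                       out=out,
                       weights=wgt)
    slices_having_nans = np.isnan(arr[-1, ...])
                                  ~~~^^^^^^^^^
IndexError: index -1 is out of bounds for axis 0 with size 0
```

```bash

python3 -m inch '1 0 0 0 0 0 0; 1 0 0 0 0 0 0; 1 0 0 0 0 0 0; 1 0 0 0 0 0 0'
python3 - <<'E'
from h import *
Pi=np.linalg.inv(pose())
for n in('wrist','scene','top'):
    c=snap(n,n+'3');W=cloud(c);T=W@Pi[:3,:3].T+Pi[:3,3]
    m=(abs(T[...,0])<16)&(abs(T[...,1])<66)&(abs(T[...,1])>30)&(T[...,2]<-12)
    q=T[m]*1000;print(n,len(q),np.histogram(q[:,2],bins=np.arange(-160,0,10)))
    if len(q): print(np.round(q.min(0)),np.round(q.max(0)))
E
```

```text
time_s: 6.32
ee_pos: [0.532, -0.3195, 0.0061]
eef_rot: [-3.142, 0.0, 2.168]
force: [-0.1, 0.0, 0.4]
grip_width: 0.09
grip_force: 0.0
wrist 0 (array([0, 0, 0, 0, 0, 0, 0, 0, 0, 0, 0, 0, 0, 0, 0]), array([-160, -150, -140, -130, -120, -110, -100,  -90,  -80,  -70,  -60,
        -50,  -40,  -30,  -20,  -10]))
scene 0 (array([0, 0, 0, 0, 0, 0, 0, 0, 0, 0, 0, 0, 0, 0, 0]), array([-160, -150, -140, -130, -120, -110, -100,  -90,  -80,  -70,  -60,
        -50,  -40,  -30,  -20,  -10]))
top 0 (array([0, 0, 0, 0, 0, 0, 0, 0, 0, 0, 0, 0, 0, 0, 0]), array([-160, -150, -140, -130, -120, -110, -100,  -90,  -80,  -70,  -60,
        -50,  -40,  -30,  -20,  -10]))
```

```bash
python3 - <<'E'
from h import *
Pi=np.linalg.inv(pose())
for n in('wrist3','scene3','top3','w2'):
    d=np.load(f'pics/{n}.npz'); c={k:d[k] for k in d};W=cloud(c);T=1000*(W@Pi[:3,:3].T+Pi[:3,3])
    m=(abs(T[...,0])<16)&(abs(T[...,1])<66)&(abs(T[...,1])>(30 if n!='w2' else 5))&(T[...,2]<-14)&(T[...,2]>-170)
    q=T[m];print(n,len(q),np.histogram(q[:,2],bins=np.arange(-170,0,10))[0], np.round(q.min(0)),np.round(q.max(0)))
E
```

```text
wrist3 16525 [   0  339 2119 2570 1880  863 1459 1464 1428 1330 1106  923  745  299
    0    0] [  -9.  -58. -155.] [ 16.  57. -33.]
scene3 555 [16  3 15 17 13 37 70 71 60 67 58 65 52 11  0  0] [ -16.  -64. -170.] [ 15.  62. -34.]
top3 36 [ 6 27  0  0  0  0  0  0  0  0  0  0  2  1  0  0] [ -15.   47. -162.] [  9.  55. -37.]
w2 5708 [  0  20 319 482 398 184 506 659 648 764 630 545 423 130   0   0] [  -9.  -21. -152.] [ 16.  21. -34.]
```

Both the wrist and scene cameras put the true fingertips about 35 mm behind the reported TCP. I'll correct for that and descend in stages, watching the force.

```bash

python3 -m inch '1 0 0 0.5 0 0 0; 1 0 0 0.3 0 0 0; 1 0 0 0 0 0 0'
python3 -m inch '1 0 0 0.2 0 0 0; 1 0 0 0 0 0 0'
python3 - <<'E'
from h import *
Pi=np.linalg.inv(pose())
for n in('wrist','scene'):
    c=snap(n,n+'4');W=cloud(c);T=1000*(W@Pi[:3,:3].T+Pi[:3,3])
    m=(abs(T[...,0])<12)&(abs(T[...,1])<60)&(abs(T[...,1])>44)&(W[...,2]>.004)&(T[...,2]>-100)
    q=T[m];w=W[m];print(n,len(q),np.round(np.sort(w[:,2])[:5]*1000),np.round(q.max(0)))
E
```

```text
time_s: 6.85
ee_pos: [0.5314, -0.3191, -0.0193]
eef_rot: [-3.141, -0.002, 2.168]
force: [0.3, 0.6, 0.8]
grip_width: 0.0941
grip_force: 0.0
time_s: 7.1
ee_pos: [0.5318, -0.3194, -0.0243]
eef_rot: [-3.141, -0.0, 2.168]
force: [0.5, 0.5, -0.3]
grip_width: 0.094
grip_force: 0.0
wrist 7462 [ 9.  9. 10. 10. 10.] [ 11.  59. -34.]
scene 315 [ 5. 10. 10. 11. 14.] [  9.  60. -29.]
```

```bash

python3 -m inch '1 0 0 0.2 0 0 0; 1 0 0 0 0 0 0;-1 0 0 0 0 0 0; -1 0 0 0 0 0 0; -1 0 0 0 0 0 0; -1 0 0 0 0 0 0; -1 0 0 0 0 0 0;-1 0 0 0 0 0 0' 35

```

```text
time_s: 8.2
ee_pos: [0.532, -0.3196, -0.0299]
eef_rot: [3.142, 0.0, 2.167]
force: [-0.3, 0.2, 0.3]
grip_width: 0.0516
grip_force: 35.0
```

```bash
cat >> h.py <<'E'
def apose():
    T=pose(); T[:3,3]-=T[:3,2]*.0345; return T
def ctip():
    "actual tip in cradle frame, mm, and rotation error deg"
    T=apose(); return np.round(Rc.T@(T[:3,3]-Oc)*1000,1), np.round(np.degrees(R.from_matrix(T[:3,:3].T@crad(0,0,0)[:3,:3]).as_rotvec()),2)
E
python3 -m inch '-1 0 0 -0.5 0 0 0; -1 0 0 -1 0 0 0;-1 0 0 -1 0 0 0;-1 0 0 -1 0 0 0;-1 0 0 -1 0 0 0;-1 0 0 -1 0 0 0;-1 0 0 -1 0 0 0; -1 0 0 -1 0 0 0;-1 0 0 0 0 0 0'
python3 - <<'E'
from h import *
rows(apose(),crad(0,0,.13),12)
E
```

```text
time_s: 9.32
ee_pos: [0.5326, -0.32, 0.1981]
eef_rot: [3.14, 0.004, 2.168]
force: [-0.8, 0.1, -1.7]
grip_width: 0.0515
grip_force: 35.0
12 x [0.67 0.29 0.1 ] [-0.23 -0.04  0.19]
```

```bash
cat >> h.py <<'E'
def goto(T1,n=None):
    T=T1.copy(); T[:3,3]+=T[:3,2]*.0345; rows(pose(),T,n)
E
python3 - <<'E'
from h import *
goto(crad(0,0,.13),12)
E
```

```text
12 x [0.66 0.33 0.1 ] [-0.23 -0.04  0.19]
```

```bash

python3 -m inch '-1 0.66 0.33 0.1 -0.23 -0.04 0.19;-1 0.66 0.33 0.1 -0.23 -0.04 0.19;-1 0.66 0.33 0.1 -0.23 -0.04 0.19;-1 0.66 0.33 0.1 -0.23 -0.04 0.19;-1 0.66 0.33 0.1 -0.23 -0.04 0.19;-1 0.66 0.33 0.1 -0.23 -0.04 0.19'
python3 -m inch '-1 0.66 0.33 0.1 -0.23 -0.04 0.19;-1 0.66 0.33 0.1 -0.23 -0.04 0.19;-1 0.66 0.33 0.1 -0.23 -0.04 0.19;-1 0.66 0.33 0.1 -0.23 -0.04 0.19;-1 0.66 0.33 0.1 -0.23 -0.04 0.19;-1 0.66 0.33 0.1 -0.23 -0.04 0.19;-1 0 0 0 0 0 0;-1 0 0 0 0 0 0'
python3 - <<'E'
from h import *
goto(crad(0,0,.13));print(ctip())
P=np.linalg.inv(apose())
for n in('wrist','scene'):
    c=snap(n,n+'5');W=cloud(c);T=1000*(W@P[:3,:3].T+P[:3,3]); L=1000*((W-Oc)@Rc)
    # fingers in tool frame
    m=(abs(T[...,0])<12)&(abs(T[...,1])<45)&(abs(T[...,1])>24)&(T[...,2]<10)&(T[...,2]>-60)
    q=T[m];print(n,len(q),'fingers/tip z',np.round(np.percentile(q[:,2],[90,98,100])),np.round(q.min(0)),np.round(q.max(0)))
    m=(abs(T[...,0])<100)&(abs(T[...,1])<35)&(T[...,2]<25)&(T[...,2]>-14)&(abs(T[...,0])>14)
    q=T[m];print('board',len(q),np.round(np.percentile(q,[1,50,99],axis=0),1).tolist())
E
```

```text
time_s: 10.07
ee_pos: [0.5261, -0.1857, 0.1809]
eef_rot: [2.898, 0.016, 1.964]
force: [0.4, 1.0, -0.8]
grip_width: 0.0518
grip_force: 35.0
time_s: 11.08
ee_pos: [0.549, -0.0552, 0.1837]
eef_rot: [2.657, -0.014, 1.766]
force: [0.5, -0.9, -1.4]
grip_width: 0.0515
grip_force: 35.0
1 x [ 0.04  0.05 -0.02] [-0.03 -0.07 -0.05]
(array([ -1.2,  -1.7, 129.3]), array([-0.25, -0.65, -0.49]))
wrist 5199 fingers/tip z [-12.  -7.  -0.] [-12. -39. -60.] [12. 38. -0.]
board 21541 [[-68.0, -25.8, -13.3], [31.9, -0.3, -11.9], [69.3, 24.8, -10.4]]
scene 364 fingers/tip z [-9. -0.  3.] [-12. -42. -60.] [12. 45.  3.]
board 401 [[-75.0, -23.2, -13.2], [-30.1, 24.2, -6.4], [66.0, 30.8, 2.6]]
```

View pics/wrist5.png

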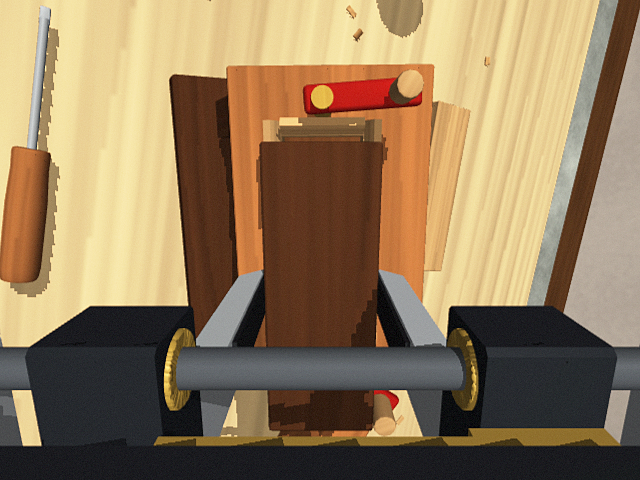

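```bash
python3 - <<'E'
from h import *
d=np.load('pics/wrist5.npz'); c={k:d[k] for k in d};W=cloud(c);L=1000*((W-Oc)@Rc); im=c['img']
f=(abs(L[...,2])<8)&(abs(L[...,0])<100)&(abs(L[...,1])<130); 
q=L[f]; A=np.c_[q[:,:2],np.ones(len(q))]
for _ in range(3):
    s=np.linalg.lstsq(A,q[:,2],rcond=None)[0]; k=abs(A@s-q[:,2])<2; A,q=A[k],q[k]
print('face plane slopes',s[:2],'z0',s[2],len(q))
print('face x range by y'); 
for y in range(30,120,15):
    t=q[abs(q[:,1]-y)<3]; 
    if len(t): print(y,np.round(np.percentile(t[:,0],[0.5,99.5]),1))
print('y max',np.percentile(q[:,1],99.7))
lip=L[(abs(L[...,2]-34)<3)&(L[...,1]>60)&(L[...,1]<90)&(abs(L[...,0])<45)]
print('lip',len(lip),np.round(np.percentile(lip,[1,50,99],axis=0),1).tolist())
hsv=cv2.cvtColor(im,cv2.COLOR_BGR2HSV)
win=np.zeros(im.shape[:2],bool);win[80:112,305:340]=1
br=win&(hsv[...,0]>18)&(hsv[...,0]<32)&(hsv[...,1]>110)
print('brass',br.sum(),np.argwhere(br).mean(0)[::-1],np.nanmean(L[br],0).round(1))
kn=(L[...,2]>60)&(L[...,2]<82)&(L[...,1]>85)&(L[...,1]<115)&(L[...,0]>25)&(L[...,0]<70)
kt=kn&(L[...,2]>73); print('knob top',kt.sum(),np.round(L[kt].mean(0),1))
e=(L[...,2]>40)&(L[...,2]<52)&(L[...,1]>80)&(L[...,0]<75); print('bar',np.round(np.percentile(L[e],[1,50,99],axis=0),1).tolist())
E
```

```text
face plane slopes [ 0.00054446 -0.00020099] z0 -0.1855698868471518 19643
face x range by y
30 [-71.7  82. ]
45 [-71.6  82.3]
60 [-71.6  82.1]
75 [-71.3  82.2]
90 [-71.1  82.1]
105 [-71.2  82.7]
y max 127.73454846154486
lip 1499 [[-40.5, 72.5, 31.2], [-0.4, 82.7, 34.0], [39.7, 87.6, 36.3]]
brass 405 [321.65679012  96.71111111] [-0.4 97.8 51.8]
knob top 640 [ 48.9 101.1  75.6]
bar [[-11.7, 89.4, 43.4], [20.0, 98.1, 47.6], [61.4, 108.9, 51.9]]
```

```bash
sed -i "s/'z',11.3,/'z',11.0,/; s/Rc@np.array(\[-.0068,0,0\])/Rc@np.array([-.0071,.0025,0])/" h.py; python3 - <<'E'
from h import *
d=np.load('pics/wrist5.npz'); c={k:d[k] for k in d};W=cloud(c);P=np.linalg.inv(apose());T=1000*(W@P[:3,:3].T+P[:3,3])
m=(abs(T[...,0])<80)&(abs(T[...,1])<35)&(T[...,2]<-8)&(T[...,2]>-16)&(abs(T[...,0])>14)
q=T[m]
for x in(-60,-50,25,40,60): 
    t=q[abs(q[:,0]-x)<4]
    if len(t): print(x,np.percentile(t[:,1],[1,99]).round(1))
print(np.sort(q[:,0])[[3,-3]]);print(ctip())
goto(crad(0,-.0007,.045))
goto(crad(0,-.0007,.0045))
E
```

```text
-60 [-26.   24.5]
-50 [-25.8  24.5]
25 [-25.9  24.7]
40 [-26.   24.6]
60 [-25.8  24.5]
[-69.65742753  70.08630446]
(array([ -0.8,  -4.8, 129.4]), array([-0.23, -0.78, -0.28]))
3 x [0.03 0.01 0.94] [-0.01 -0.03 -0.01]
5 x [0.02 0.01 0.83] [-0.   -0.02 -0.01]
```

```bash

python3 -m inch '-1 0.15 0.04 0 -0.02 -0.08 -0.03;-1 0 0 0.9 0 0 0;-1 0 0 0.9 0 0 0;-1 0 0 0.9 0 0 0;-1 0 0 0 0 0 0;-1 0 0 0 0 0 0'
python3 - <<'E'
from h import *
print(ctip())
c=snap('wrist','w6');W=cloud(c);L=1000*((W-Oc)@Rc)
hsv=cv2.cvtColor(c['img'],cv2.COLOR_BGR2HSV)
b=(abs(L[...,0])<40)&(abs(L[...,1])<85)&(L[...,2]>48)&(L[...,2]<66);q=L[b&(L[...,1]>20)]
print('board',len(q),np.percentile(q,[.5,50,99.5],axis=0).round(1).tolist())
f=(abs(L[...,2])<2)&(L[...,1]>30);q=L[f];print('face',len(q),np.percentile(q,[.5,50,99.5],axis=0).round(1).tolist())
l=(abs(L[...,2]-34)<3)&(L[...,1]>60)&(L[...,1]<90)&(abs(L[...,0])<45);q=L[l];print('lip',len(q),np.percentile(q,[.5,50,99.5],axis=0).round(1).tolist())
goto(crad(.0004,-.0002,.0045))
E
```

```text
time_s: 11.92
ee_pos: [0.5868, -0.043, 0.114]
eef_rot: [2.652, 0.001, 1.763]
force: [-0.2, 0.5, 0.3]
grip_width: 0.0516
grip_force: 35.0
(array([ 1. ,  0.7, 49.3]), array([0.05, 0.04, 0.05]))
board 14001 [[-25.1, 20.3, 59.4], [0.3, 46.7, 61.2], [26.1, 70.5, 62.8]]
face 22828 [[-71.3, 30.8, -1.7], [-17.2, 89.1, 0.0], [81.8, 125.1, 1.7]]
lip 3705 [[-41.0, 60.1, 31.1], [0.3, 79.0, 34.1], [39.6, 85.1, 36.6]]
2 x [-0.01 -0.02  0.75] [0. 0. 0.]
```

```bash

python3 -m inch '-1 -0.02 -0.03 0.5 0 0 0;-1 0 0 0.4 0 0 0;-1 0 0 0.3 0 0 0;-1 0 0 0 0 0 0'
python3 -m inch '-1 0 0 0.15 0 0 0;-1 0 0 0.1 0 0 0;-1 0 0 0 0 0 0'
python3 - <<'E'
from h import *
print(ctip())
E
```

```text
time_s: 12.48
ee_pos: [0.6026, -0.0403, 0.0799]
eef_rot: [2.654, -0.0, 1.763]
force: [-0.4, -0.4, -0.9]
grip_width: 0.0514
grip_force: 35.0
time_s: 12.85
ee_pos: [0.6062, -0.0397, 0.0742]
eef_rot: [2.653, 0.0, 1.763]
force: [-0.8, -0.6, -0.4]
grip_width: 0.0513
grip_force: 35.0
(array([-0.3,  0.2,  4.9]), array([0.01, 0.01, 0.03]))
```

```bash

python3 -m inch '-1 0 0 0.04 0 0 0;-1 0 0 0 0 0 0;0.6 0 0 0 0 0 0;0.6 0 0 0 0 0 0;0.6 0 0 0 0 0 0;0.6 0 0 -0.6 0 0 0;1 0 0 -1 0 0 0;1 0 0 -1 0 0 0;1 0 0 -1 0 0 0;1 0 0 -1 0 0 0'
python3 - <<'E'
from h import *
c=snap('wrist','w7');W=cloud(c);L=1000*((W-Oc)@Rc);hsv=cv2.cvtColor(c['img'],cv2.COLOR_BGR2HSV)
b=(abs(L[...,0])<30)&(abs(L[...,1])<74)&(L[...,2]>6)&(L[...,2]<24);q=L[b]
for s in range(-60,61,20):
    t=q[abs(q[:,1]-s)<6]
    if len(t):print(s,len(t),np.percentile(t,[1,50,99],axis=0).round(1)[:,[0,2]].tolist())
print('y',np.percentile(q[:,1],[.3,99.7]),ctip())
# plan to the panel
goto(down(.4859,.3060,.12,np.radians(23.1)))
E
```

```text
time_s: 14.1
ee_pos: [0.5426, -0.0521, 0.196]
eef_rot: [2.653, 0.001, 1.763]
force: [0.5, 0.6, 0.4]
grip_width: 0.0939
grip_force: 0.0
-60 911 [[-29.7, 8.5], [-0.3, 15.6], [28.9, 23.3]]
-40 912 [[-29.3, 9.3], [-0.4, 15.7], [28.8, 23.3]]
-20 906 [[-26.5, 14.2], [-1.2, 15.7], [24.8, 17.4]]
0 939 [[-26.1, 14.2], [-1.2, 15.8], [24.4, 17.5]]
20 980 [[-25.9, 14.1], [-0.4, 15.8], [24.9, 17.6]]
40 1111 [[-29.5, 12.1], [-0.4, 15.9], [28.6, 23.2]]
60 1149 [[-29.6, 9.6], [-0.4, 16.0], [28.5, 23.2]]
y [-73.03233269  73.61602063] (array([ 1.400e+00, -1.000e-01,  1.461e+02]), array([0.25, 0.12, 0.08]))
13 x [0.93 0.04 0.31] [ 0.22  0.02 -0.09]
```

View pics/w7.png

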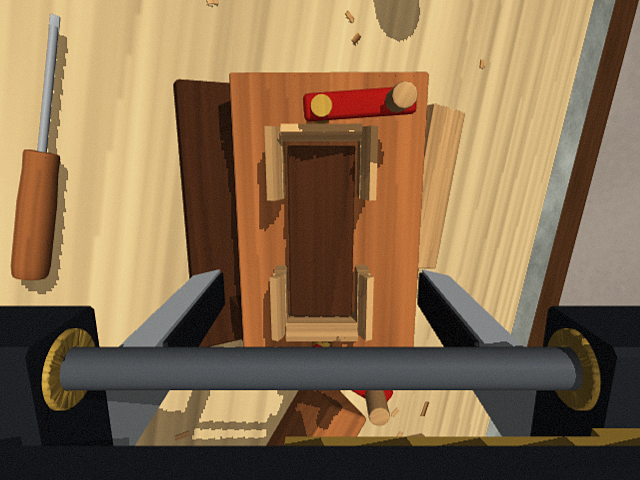

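```bash
sed -i "s/-.0071,.0025/-.0075,.0025/" h.py; python3 - <<'E'
from h import *
goto(down(.4859,.3060,.22,np.radians(23.1)),13)
E
```

```text
13 x [0.92 0.11 0.06] [ 0.22  0.02 -0.09]
```

```bash

python3 -m inch '1 0.92 0.11 0.06 0.22 0.02 -0.09;1 0.92 0.11 0.06 0.22 0.02 -0.09;1 0.92 0.11 0.06 0.22 0.02 -0.09;1 0.92 0.11 0.06 0.22 0.02 -0.09;1 0.92 0.11 0.06 0.22 0.02 -0.09;1 0.92 0.11 0.06 0.22 0.02 -0.09;1 0.92 0.11 0.06 0.22 0.02 -0.09'
python3 -m inch '1 0.92 0.11 0.06 0.22 0.02 -0.09;1 0.92 0.11 0.06 0.22 0.02 -0.09;1 0.92 0.11 0.06 0.22 0.02 -0.09;1 0.92 0.11 0.06 0.22 0.02 -0.09;1 0.92 0.11 0.06 0.22 0.02 -0.09;1 0.92 0.11 0.06 0.22 0.02 -0.09;1 0 0 0.9 0 0 0;1 0 0 0.9 0 0 0;1 0 0 0 0 0 0'
python3 - <<'E'
from h import *
c=snap('wrist','w8');W=cloud(c)
m=(W[...,2]>.012)&(W[...,2]<.028)&(np.hypot(W[...,0]-.486,W[...,1]-.306)<.085)
l,lab,st,ce=cv2.connectedComponentsWithStats(m.astype(np.uint8))
i=1+st[1:,4].argmax();p=W[lab==i];r=cv2.minAreaRect((p[:,:2]*1000).astype(np.float32));print(r,np.median(p[:,2]),apose()[:3,3])
a=r[2] if r[1][0]<r[1][1] else r[2]-90
goto(down(r[0][0]/1000,r[0][1]/1000,.007,np.radians(a)))
E
```

```text
time_s: 15.02
ee_pos: [0.5224, 0.1427, 0.1895]
eef_rot: [2.924, 0.016, 1.875]
force: [0.4, -0.6, 0.9]
grip_width: 0.0945
grip_force: 0.0
time_s: 16.15
ee_pos: [0.485, 0.3037, 0.1235]
eef_rot: [-3.125, 0.005, 1.97]
force: [0.2, 0.6, 0.5]
grip_width: 0.0938
grip_force: 0.0
((484.6664733886719, 309.4222412109375), (52.08287811279297, 139.11724853515625), 23.088659286499023) 0.020577942629356666 [0.48617854 0.30432847 0.15974757]
6 x [0.03 0.01 0.85] [-0.01  0.   -0.  ]
```

```bash

python3 -m inch '1 0.1 0.04 0.85 -0.08 0.03 0;1 0.08 0.02 0.85 0 0 0;1 0 0 0.85 0 0 0;1 0 0 0.85 0 0 0;1 0 0 0.85 0 0 0;1 0 0 0 0 0 0'
python3 - <<'E'
from h import *
goto(down(.4848,.3092,.006,np.radians(23.1)))
E
```

```text
time_s: 16.95
ee_pos: [0.4852, 0.3094, -0.0022]
eef_rot: [3.142, -0.001, 1.97]
force: [0.1, -0.4, 0.6]
grip_width: 0.0939
grip_force: 0.0
1 x [-0.   -0.02  0.88] [ 0.   -0.   -0.02]
```

```bash

python3 -m inch '1 0 -0.01 0.5 0 0 0;1 0 0 0.38 0 0 0;1 0 0 0 0 0 0;-1 0 0 0 0 0 0; -1 0 0 0 0 0 0; -1 0 0 0 0 0 0; -1 0 0 0 0 0 0; -1 0 0 0 0 0 0;-1 0 0 0 0 0 0' 35
python3 -m inch '-1 0 0 -0.5 0 0 0; -1 0 0 -1 0 0 0;-1 0 0 -1 0 0 0;-1 0 0 -1 0 0 0;-1 0 0 -1 0 0 0;-1 0 0 -1 0 0 0;-1 0 0 -1 0 0 0; -1 0 0 -1 0 0 0;-1 0 0 0 0 0 0'
python3 - <<'E'
from h import *
goto(crad(0,0,.15),13)
E
```

```text
time_s: 18.08
ee_pos: [0.4852, 0.3095, -0.0283]
eef_rot: [3.14, -0.001, 1.97]
force: [-0.8, -0.2, 1.2]
grip_width: 0.0518
grip_force: 35.0
time_s: 19.2
ee_pos: [0.4855, 0.3096, 0.1995]
eef_rot: [3.136, -0.001, 1.97]
force: [0.2, 0.4, -1.9]
grip_width: 0.0515
grip_force: 35.0
13 x [-0.93 -0.14 -0.03] [-0.21 -0.02  0.09]
```

```bash

python3 -m inch '-1 -0.93 -0.14 -0.03 -0.21 -0.02 0.09;-1 -0.93 -0.14 -0.03 -0.21 -0.02 0.09;-1 -0.93 -0.14 -0.03 -0.21 -0.02 0.09;-1 -0.93 -0.14 -0.03 -0.21 -0.02 0.09;-1 -0.93 -0.14 -0.03 -0.21 -0.02 0.09;-1 -0.93 -0.14 -0.03 -0.21 -0.02 0.09;-1 -0.93 -0.14 -0.03 -0.21 -0.02 0.09'
python3 -m inch '-1 -0.93 -0.14 -0.03 -0.21 -0.02 0.09;-1 -0.93 -0.14 -0.03 -0.21 -0.02 0.09;-1 -0.93 -0.14 -0.03 -0.21 -0.02 0.09;-1 -0.93 -0.14 -0.03 -0.21 -0.02 0.09;-1 -0.93 -0.14 -0.03 -0.21 -0.02 0.09;-1 -0.93 -0.14 -0.03 -0.21 -0.02 0.09;-1 0 0 0 0 0 0;-1 0 0 0 0 0 0'
python3 - <<'E'
from h import *
print(ctip())
c=snap('wrist','w9');W=cloud(c);P=np.linalg.inv(apose());T=1000*(W@P[:3,:3].T+P[:3,3])
m=(abs(T[...,0])<80)&(abs(T[...,1])<35)&(T[...,2]<-8)&(T[...,2]>-19)&(abs(T[...,0])>14)
q=T[m]
for x in(-60,-50,25,40,60): 
    t=q[abs(q[:,0]-x)<4]
    if len(t): print(x,np.percentile(t[:,1],[1,99]).round(1),np.median(t[:,2]).round(1))
print(np.sort(q[:,0])[[3,-3]])
goto(crad(0,0,.06))
E
```

```text
time_s: 20.08
ee_pos: [0.5236, 0.1147, 0.1998]
eef_rot: [2.883, 0.009, 1.858]
force: [0.8, -0.0, -1.8]
grip_width: 0.0515
grip_force: 35.0
time_s: 21.08
ee_pos: [0.5401, -0.0525, 0.1975]
eef_rot: [2.664, -0.006, 1.763]
force: [0.1, -0.2, -0.8]
grip_width: 0.0517
grip_force: 35.0
(array([-1.100e+00,  1.000e-01,  1.454e+02]), array([-0.62, -0.29, -0.14]))
-60 [-25.9  24.7] -14.7
-50 [-26.   24.5] -14.7
25 [-26.2  24.5] -14.6
40 [-26.3  24.4] -14.6
60 [-26.3  24.3] -14.6
[-70.69611202  69.48171796]
3 x [-0.01  0.02  0.95] [-0.02 -0.01 -0.  ]
```

```bash

python3 -m inch '-1 0.02 0.05 0 -0.06 -0.03 -0.02;-1 0 0 0.8 0 0 0;-1 0 0 0.8 0 0 0;-1 0 0 0.8 0 0 0;-1 0 0 0.7 0 0 0;-1 0 0 0 0 0 0;-1 0 0 0 0 0 0'
python3 - <<'E'
from h import *
print(ctip())
c=snap('wrist','w10');W=cloud(c);L=1000*((W-Oc)@Rc)
b=(abs(L[...,0])<40)&(L[...,1]<85)&(L[...,1]>20)&(L[...,2]>58)&(L[...,2]<76);q=L[b]
print('panel',len(q),np.percentile(q,[.5,50,99.5],axis=0).round(1).tolist())
E
```

```text
time_s: 22.0
ee_pos: [0.5846, -0.0434, 0.1174]
eef_rot: [2.651, 0.001, 1.764]
force: [-0.1, -0.9, -0.3]
grip_width: 0.0515
grip_force: 35.0
(array([ 1. ,  0.7, 53.3]), array([0.09, 0.03, 0.1 ]))
panel 14398 [[-25.4, 20.3, 66.0], [0.2, 46.6, 68.0], [25.8, 70.4, 69.8]]
```

Centred. I'll lower it onto the backer to tip z ≈ 21.5.

```bash

python3 -m inch '-1 0 0 0.4 0 0 0;-1 0 0 0.35 0 0 0;-1 0 0 0.2 0 0 0;-1 0 0 0 0 0 0'
python3 -m inch '-1 0 0 0.1 0 0 0;-1 0 0 0 0 0 0'
python3 - <<'E'
from h import *
print(ctip())
E
```

```text
time_s: 22.55
ee_pos: [0.5976, -0.041, 0.0907]
eef_rot: [2.653, 0.001, 1.764]
force: [-0.0, 0.5, -1.7]
grip_width: 0.0513
grip_force: 35.0
time_s: 22.8
ee_pos: [0.5992, -0.0409, 0.0892]
eef_rot: [2.652, 0.001, 1.764]
force: [-2.7, -1.1, 3.1]
grip_width: 0.0515
grip_force: 35.0
(array([ 0.8,  0.4, 21.5]), array([0.07, 0.04, 0.08]))
```

```bash

python3 -m inch '0.6 0 0 0 0 0 0;0.6 0 0 0 0 0 0;0.6 0 0 0 0 0 0;0.6 0 0 -0.5 0 0 0;0.6 0 0 -1 0 0 0;0.2 0 0 -1 0 0 0;0 0 0 -1 0 0 0;0 0 0 -1 0 0 0;0 0 0 0 0 0 0'
python3 - <<'E'
from h import *
c=snap('wrist','w11');W=cloud(c);L=1000*((W-Oc)@Rc)
b=(abs(L[...,0])<24)&(abs(L[...,1])<70)&(L[...,2]>25)&(L[...,2]<48);q=L[b]
A=np.c_[q[:,:2],np.ones(len(q))];s=np.linalg.lstsq(A,q[:,2],rcond=None)[0];print('panel plane',s.round(4),len(q))
b=(abs(L[...,0])<35)&(abs(L[...,1])<20)&(abs(L[...,2]-36)<3);print(np.percentile(L[b],[.5,99.5],axis=0).round(1).tolist())
print(ctip())
for sg in(1,-1):
    k=(L[...,2]>73)&(L[...,2]<79)&(L[...,1]*sg>80)&(L[...,1]*sg<150)&(abs(L[...,0]-40)<30)
    kk=L[k]
    if len(kk)>20: k0=kk.mean(0);print(sg,len(kk),k0.round(1),'theta',np.arctan2(k0[0],95-k0[1]*sg))
k=L[(L[...,2]>45)&(L[...,2]<80)&(L[...,1]<-80)&(L[...,1]>-150)&(abs(L[...,0])<70)]
print(len(k), k.min(0) if len(k) else '', k.max(0)if len(k) else '')
E
```

```text
time_s: 23.92
ee_pos: [0.5369, -0.0534, 0.2108]
eef_rot: [2.648, 0.003, 1.763]
force: [0.1, -1.1, -0.3]
grip_width: 0.047
grip_force: 0.0
panel plane [-7.0000e-03  2.7000e-03  3.6292e+01] 10182
[[-28.6, -19.7, 34.0], [22.8, 19.7, 38.4]]
(array([  0.9,   0.4, 157.1]), array([0.15, 0.1 , 0.08]))
1 501 [49.1 98.7 75.8] theta 1.646823896146966
-1 299 [  41.9 -120.9   75.3] theta 2.124367867899094
526 [ -10.8525377  -129.4643113    45.01471982] [ 49.74715232 -81.5274512   77.51493834]
```

View pics/w11.png

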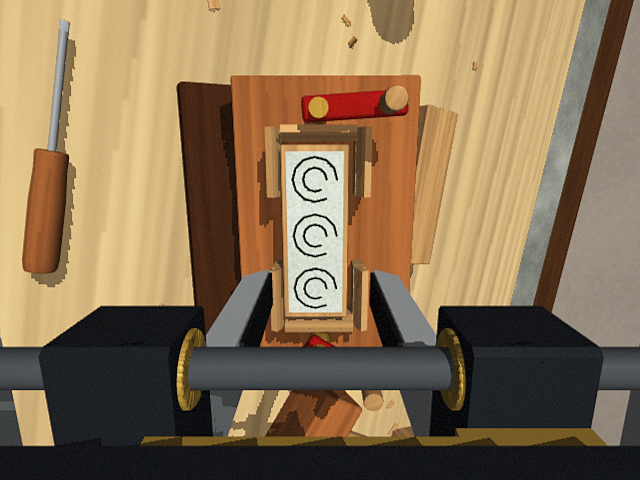

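```bash

python3 -m inch '0 0.82 0.4 0 0 0 0;0 0.82 0.4 0 0 0 0;0 0.82 0.4 0 0 0 0;0 0.82 0.4 0.6 0 0 0;0 0 0 0.9 0 0 0;0 0 0 0.5 0 0 0;0 0 0 0 0 0 0;0 0 0 0 0 0 0'
python3 - <<'E'
from h import *
print(ctip())
E
```

```text
time_s: 24.98
ee_pos: [0.5872, 0.0568, 0.178]
eef_rot: [2.652, 0.001, 1.763]
force: [-0.4, -1.1, -0.6]
grip_width: 0.0469
grip_force: 0.0
(array([48.6, 98.7, 96.7]), array([0.07, 0.05, 0.05]))
```

```bash

python3 -m inch '0 0 0.01 0.8 0 0 0;0 0 0 0.64 0 0 0;0 0 0 0 0 0 0;-1 0 0 0 0 0 0;-1 0 0 0 0 0 0;-1 0 0 0 0 0 0;-1 0 0 0 0 0 0;-1 0 0 0 0 0 0' 20
python3 - <<'E'
from h import *
print(ctip())
for s,t0,n in((1,1.647,12),(-1,2.124,16)):
    th=np.linspace(t0,-.03,n+1); x=50*np.sin(th);y=s*(95-50*np.cos(th))
    print(s,[(round(a/30,2),round(b/30,2)) for a,b in zip(np.diff(y),np.diff(x))]) # tool x, tool y
E
```

```text
time_s: 25.98
ee_pos: [0.6083, 0.0611, 0.1407]
eef_rot: [2.649, 0.001, 1.763]
force: [4.8, 1.7, 2.4]
grip_width: 0.0156
grip_force: 20.0
(array([50. , 98.8, 53.6]), array([0.21, 0.06, 0.07]))
1 [(np.float64(-0.23), np.float64(0.0)), (np.float64(-0.23), np.float64(-0.03)), (np.float64(-0.22), np.float64(-0.06)), (np.float64(-0.21), np.float64(-0.09)), (np.float64(-0.2), np.float64(-0.12)), (np.float64(-0.18), np.float64(-0.15)), (np.float64(-0.16), np.float64(-0.17)), (np.float64(-0.13), np.float64(-0.19)), (np.float64(-0.1), np.float64(-0.21)), (np.float64(-0.07), np.float64(-0.22)), (np.float64(-0.04), np.float64(-0.23)), (np.float64(-0.01), np.float64(-0.23))]
-1 [(np.float64(0.2), np.float64(0.1)), (np.float64(0.21), np.float64(0.08)), (np.float64(0.22), np.float64(0.05)), (np.float64(0.22), np.float64(0.02)), (np.float64(0.22), np.float64(-0.01)), (np.float64(0.22), np.float64(-0.04)), (np.float64(0.21), np.float64(-0.07)), (np.float64(0.2), np.float64(-0.1)), (np.float64(0.19), np.float64(-0.12)), (np.float64(0.17), np.float64(-0.15)), (np.float64(0.15), np.float64(-0.17)), (np.float64(0.12), np.float64(-0.19)), (np.float64(0.1), np.float64(-0.2)), (np.float64(0.07), np.float64(-0.21)), (np.float64(0.04), np.float64(-0.22)), (np.float64(0.01), np.float64(-0.22))]
```

```bash

python3 -m inch '-1 -0.23 0.02 0 0 0 0;-1 -0.23 -0.03 0 0 0 0;-1 -0.22 -0.06 0 0 0 0;-1 -0.21 -0.09 0 0 0 0;-1 -0.2 -0.12 0 0 0 0;-1 -0.18 -0.15 0 0 0 0;-1 0 0 0 0 0 0'
python3 - <<'E'
from h import *
print(ctip(),50*np.sin(.81),95-50*np.cos(.81))
E
```

```text
time_s: 26.85
ee_pos: [0.6065, 0.0199, 0.1359]
eef_rot: [2.644, 0.004, 1.761]
force: [22.1, -6.1, -3.1]
grip_width: 0.0152
grip_force: 20.0
(array([39.1, 58.9, 53.9]), array([0.5 , 0.25, 0.02])) 36.21435871850713 60.52507835241265
```

```bash

python3 -m inch '-1 0 -0.12 0 0 0 0;-1 -0.04 -0.13 0 0 0 0;-1 -0.08 -0.15 0 0 0 0;-1 -0.08 -0.16 0 0 0 0;-1 0 0 0 0 0 0'
python3 - <<'E'
from h import *
print(ctip())
E
```

```text
time_s: 27.48
ee_pos: [0.5939, 0.0095, 0.1293]
eef_rot: [2.642, 0.007, 1.76]
force: [15.9, -21.5, 5.8]
grip_width: 0.0155
grip_force: 20.0
(array([23.2, 51.2, 54.8]), array([0.62, 0.43, 0.05]))
```

```bash

python3 -m inch '-1 0 -0.17 0 0 0 0;-1 0 -0.18 0 0 0 0;-1 -0.02 -0.18 0 0 0 0;-1 -0.03 -0.18 0 0 0 0;-1 0 0 0 0 0 0'
python3 - <<'E'
from h import *
print(ctip())
E
```

```text
time_s: 28.1
ee_pos: [0.5741, 0.0057, 0.1182]
eef_rot: [2.646, 0.005, 1.761]
force: [2.9, -14.1, 9.3]
grip_width: 0.0156
grip_force: 20.0
(array([ 0.3, 51.1, 54.5]), array([0.4 , 0.28, 0.06]))
```

```bash

python3 -m inch '-1 -0.15 -0.03 0 0 0 0;-1 -0.1 -0.05 0 0 0 0;-1 0 -0.04 0 0 0 0;-1 0 0 0 0 0 0'
python3 - <<'E'
from h import *
print(ctip())
E
```

```text
time_s: 28.6
ee_pos: [0.5743, 0.0016, 0.1181]
eef_rot: [2.641, 0.001, 1.764]
force: [24.2, 24.2, 6.5]
grip_width: 0.0157
grip_force: 20.0
(array([-0.4, 46.9, 54.7]), array([0.67, 0.02, 0.12]))
```

```bash

python3 -m inch '0 0 0.03 0 0 0 0;0 0 0 0 0 0 0;0 0 0 0 0 0 0;0 0 0 -0.5 0 0 0;0 0 0 -1 0 0 0;0 0 0 -0.3 0 0 0;0 0 0 0 0 0 0'
python3 - <<'E'
from h import *
print(ctip())
goto(crad(.0421,-.1210,.105))
c=snap('wrist','w12');W=cloud(c);L=1000*((W-Oc)@Rc)
k=(L[...,2]>72)&(L[...,2]<80)&(L[...,1]>35)&(L[...,1]<130)&(abs(L[...,0])<60);print(k.sum(),L[k].mean(0) if k.sum() else '')
hsv=cv2.cvtColor(c['img'],cv2.COLOR_BGR2HSV);r=((hsv[...,0]<6)|(hsv[...,0]>174))&(hsv[...,1]>190)&(abs(L[...,2]-48)<3)&(L[...,1]>0)
q=L[r][:,:2];print(len(q),np.percentile(q,[1,99],axis=0).round(1).tolist(),'slope',np.polyfit(q[:,1],q[:,0],1))
E
```

```text
time_s: 29.48
ee_pos: [0.5462, -0.0052, 0.1625]
eef_rot: [2.651, 0.001, 1.763]
force: [0.1, -1.3, 0.0]
grip_width: 0.0468
grip_force: 0.0
(array([ -4.7,  45.6, 107.5]), array([0.11, 0.06, 0.06]))
6 x [-0.93  0.26  0.01] [0. 0. 0.]
586 [-0.1725261  46.2595099  75.67426444]
2081 [[-8.5, 47.0], [8.4, 106.5]] slope [ 0.00298302 -0.46322294]
```

```bash

python3 -m inch '0 -0.93 0.26 0 0 0 0;0 -0.93 0.26 0 0 0 0;0 -0.93 0.26 0 0 0 0;0 -0.93 0.26 0 0 0 0;0 -0.93 0.26 0 0 0 0;0 -0.93 0.26 0 0 0 0;0 0 0 0 0 0 0;0 0 0 0 0 0 0'
python3 - <<'E'
from h import *
print(ctip())
c=snap('wrist','w13');W=cloud(c);L=1000*((W-Oc)@Rc)
k=(L[...,2]>73)&(L[...,2]<80)&(L[...,1]<-90)&(L[...,1]>-150)&(abs(L[...,0])<70);print(k.sum(),L[k].mean(0) if k.sum() else '')
E
```

```text
time_s: 30.52
ee_pos: [0.6183, -0.1607, 0.183]
eef_rot: [2.653, -0.0, 1.764]
force: [0.4, 0.6, 0.5]
grip_width: 0.0468
grip_force: 0.0
(array([  41.3, -120.8,  106.2]), array([-0.03, -0.03,  0.05]))
572 [  42.1410167  -121.40118908   75.34362259]
```

```bash

python3 -m inch '0 -0.02 0.03 0.9 0 0 0;0 0 0 0.84 0 0 0;0 0 0 0 0 0 0;-1 0 0 0 0 0 0;-1 0 0 0 0 0 0;-1 0 0 0 0 0 0;-1 0 0 0 0 0 0;-1 0 0 0 0 0 0' 20
python3 -m inch '-1 0.2 0.1 0 0 0 0;-1 0.21 0.08 0 0 0 0;-1 0.22 0.05 0 0 0 0;-1 0.22 0.02 0 0 0 0;-1 0.22 -0.01 0 0 0 0;-1 0.22 -0.04 0 0 0 0;-1 0.21 -0.07 0 0 0 0;-1 0.2 -0.1 0 0 0 0;-1 0 0 0 0 0 0'
python3 - <<'E'
from h import *
t,e=ctip();print(t,e,'model',50*np.sin(1.047),-95+50*np.cos(1.047))
E
```

```text
time_s: 31.58
ee_pos: [0.6435, -0.1571, 0.1388]
eef_rot: [2.652, 0.001, 1.764]
force: [-3.9, 1.4, 5.2]
grip_width: 0.0152
grip_force: 20.0
time_s: 32.7
ee_pos: [0.6372, -0.1053, 0.1414]
eef_rot: [2.645, 0.002, 1.764]
force: [17.0, 10.5, 6.3]
grip_width: 0.0151
grip_force: 20.0
[ 47.2 -70.   55.9] [0.43 0.04 0.12] model 43.29633056439114 -69.9914462701465
```

```bash

python3 -m inch '-1 -0.06 -0.03 0 0 0 0;-1 -0.04 -0.1 0 0 0 0;-1 0 -0.12 0 0 0 0;-1 0.05 -0.12 0 0 0 0;-1 0 0 0 0 0 0'
python3 - <<'E'
from h import *
t,e=ctip();print(t,e,'peg y',-95+np.sqrt(2500-t[0]**2))
E
```

```text
time_s: 33.33
ee_pos: [0.6303, -0.1078, 0.1382]
eef_rot: [2.64, 0.003, 1.764]
force: [39.4, 21.0, 4.2]
grip_width: 0.031
grip_force: 20.0
[ 39.1 -71.2  56.4] [0.75 0.09 0.15] peg y -63.836078552274586
```

```bash

python3 -m inch '0 0 0.1 0 0 0 0;0 0 0 0 0 0 0;0 0 0 0 0 0 0;0 0 0 -0.6 0 0 0;0 0 0 -0.8 0 0 0;0 0 0 0 0 0 0'
python3 - <<'E'
from h import *
print(ctip())
c=snap('wrist','w14');W=cloud(c);L=1000*((W-Oc)@Rc)
k=(L[...,2]>72)&(L[...,2]<80)&(L[...,1]<-20)&(L[...,1]>-150)&(abs(L[...,0])<70);kk=L[k]
if len(kk): print(len(kk),kk.mean(0),np.arctan2(kk[:,0].mean(),95+kk[:,1].mean()))
E
```

```text
time_s: 34.08
ee_pos: [0.6087, -0.1142, 0.1746]
eef_rot: [2.649, 0.003, 1.763]
force: [1.1, 0.6, -0.1]
grip_width: 0.0468
grip_force: 0.0
(array([ 36.7, -73.2,  99. ]), array([0.21, 0.14, 0.08]))
623 [ 47.30469862 -76.97094647  75.39926733] 1.206665708509035
```

```bash
python3 - <<'E'
from h import *
print(ctrl.get_obs()['qpos'].round(2))
T=crad(.0473,-.0770,.095); T[:3,:3]=T[:3,:3]@R.from_euler('z',36,degrees=True).as_matrix(); print(Rc.T@T[:3,1])
goto(T,4)
E
```

```text
[-0.37  0.19  1.73  0.35  0.82 -0.75]
[ 8.09016994e-01 -5.87785252e-01  1.11022302e-16]
4 x [-0.01  0.1   0.02] [0.  0.  0.9]
```

```bash

python3 -m inch '0 -0.01 0.1 0.02 0 0 0.9;0 -0.01 0.1 0.02 0 0 0.9;0 -0.01 0.1 0.02 0 0 0.9;0 -0.01 0.1 0.02 0 0 0.9;0 0 0 0 0 0 0;0 0 0 0.7 0 0 0;0 0 0 0.6 0 0 0;0 0 0 0 0 0 0'
python3 - <<'E'
from h import *
print(ctip())
E
python3 -m inch '-1 0 0 0 0 0 0;-1 0 0 0 0 0 0;-1 0 0 0 0 0 0;-1 0 0 0 0 0 0;-1 0 0 0 0 0 0' 40
python3 - <<'E'
from h import *
t,_=ctip();print(t)
a=np.radians(36); tx=np.array([np.sin(a),np.cos(a)]); ty=np.array([np.cos(a),-np.sin(a)]) # cradle (x,y)
P=t[:2]; th=np.linspace(1.207,-.04,10)
for k in range(9):
    d=50*np.array([np.sin(th[k+1])-np.sin(th[k]),np.cos(th[k+1])-np.cos(th[k])])
    print(round(d@tx/30,2),round(d@ty/30,2),end='; ')
E
```

```text
time_s: 35.12
ee_pos: [0.6378, -0.1113, 0.139]
eef_rot: [2.737, -0.278, 1.195]
force: [0.2, -0.5, 0.3]
grip_width: 0.0473
grip_force: 0.0
(array([ 45.9, -76.1,  54. ]), array([-1.200e-01, -2.000e-02, -3.585e+01]))
time_s: 35.75
ee_pos: [0.6386, -0.1118, 0.1415]
eef_rot: [2.733, -0.279, 1.194]
force: [1.3, 0.3, 4.3]
grip_width: 0.0152
grip_force: 40.0
[ 47.5 -76.7  55.9]
0.11 -0.2; 0.08 -0.22; 0.05 -0.22; 0.02 -0.23; -0.01 -0.23; -0.04 -0.23; -0.07 -0.22; -0.1 -0.21; -0.13 -0.19;
```

```bash

python3 -m inch '-1 0.11 -0.2 0 0 0 0;-1 0.08 -0.22 0 0 0 0;-1 0.05 -0.22 0 0 0 0;-1 0.02 -0.23 0 0 0 0;-1 0 0 0 0 0 0'
python3 - <<'E'
from h import *
t,e=ctip();print(t,e,'r',np.hypot(t[0],t[1]+95),'th',np.arctan2(t[0],t[1]+95))
E
```

```text
time_s: 36.38
ee_pos: [0.621, -0.0916, 0.1348]
eef_rot: [2.73, -0.281, 1.196]
force: [9.2, 13.2, 6.8]
grip_width: 0.0147
grip_force: 40.0
[ 32.5 -53.5  56.3] [  0.27  -0.1  -35.87] r 52.7114788257738 th 0.6643709435882433
```

```bash

python3 -m inch '-1 -0.05 -0.22 0 0 0 0;-1 -0.06 -0.23 0 0 0 0;-1 -0.08 -0.22 0 0 0 0;-1 -0.11 -0.21 0 0 0 0;-1 -0.13 -0.19 0 0 0 0;-1 0 0 0 0 0 0'
python3 - <<'E'
from h import *
t,e=ctip();print(t,e,'r',np.hypot(t[0],t[1]+95),'th',np.arctan2(t[0],t[1]+95))
E
```

```text
time_s: 37.12
ee_pos: [0.5912, -0.0907, 0.1195]
eef_rot: [2.727, -0.28, 1.195]
force: [16.3, 3.8, 4.5]
grip_width: 0.0153
grip_force: 40.0
[ -0.5 -46.9  56.4] [  0.43   0.04 -35.9 ] r 48.10259868239969 th -0.010394636004033394
```

```bash

python3 -m inch '-1 -0.03 -0.05 0 0 0 0;-1 0 0 0 0 0 0;0 0.03 0.04 0 0 0 0;0 0 0 0 0 0 0;0 0 0 0 0 0 0;0 0 0 -0.6 0 0 0;0 0 0 -1 0 0 0;0 0 0 -1 0 0 0;0 0 0 -1 0 0 0;0 0 0 -1 0 0 0'
python3 -m inch '0 0 0 -1 0 0 -0.9;0 0 0 0 0 0 -0.9;0 0 0 0 0 0 -0.9;0 0 0 0 0 0 -0.9;0 -0.6 0 0 0 0 0;0 -0.6 0 0 0 0 0;0 -0.6 0 0 0 0 0;0 0 0 0 0 0 0'
python3 - <<'E'
from h import *
print(ctip())
c=snap('wrist','w15');W=cloud(c);L=1000*((W-Oc)@Rc);hsv=cv2.cvtColor(c['img'],cv2.COLOR_BGR2HSV)
r=((hsv[...,0]<6)|(hsv[...,0]>174))&(hsv[...,1]>190)&(abs(L[...,2]-48)<4)
for s in(1,-1):
    q=L[r&(L[...,1]*s>0)]
    if len(q)>50: print(s,len(q),np.percentile(q[:,:2],[1,99],axis=0).round(1).tolist(),'slope',np.polyfit(q[:,1],q[:,0],1))
    k=L[(L[...,2]>72)&(L[...,2]<80)&(L[...,1]*s>20)&(L[...,1]*s<150)&(abs(L[...,0])<70)]
    if len(k): print('knob',len(k),k.mean(0))
b=(abs(L[...,0])<22)&(abs(L[...,1])<30)&(abs(L[...,2]-36)<5);q=L[b];print(np.linalg.lstsq(np.c_[q[:,:2],np.ones(len(q))],q[:,2],rcond=None)[0])
E
```

```text
time_s: 38.38
ee_pos: [0.5243, -0.1029, 0.2395]
eef_rot: [2.735, -0.279, 1.193]
force: [0.6, -0.7, 1.3]
grip_width: 0.0472
grip_force: 0.0
time_s: 39.38
ee_pos: [0.5216, -0.1598, 0.265]
eef_rot: [2.653, 0.0, 1.762]
force: [-1.1, 0.0, 0.2]
grip_width: 0.0471
grip_force: 0.0
(array([  -3.9, -101.5,  223.2]), array([ 0.  ,  0.04, -0.04]))
1 946 [[-8.7, 31.9], [8.6, 83.8]] slope [ 0.00517134 -0.39809882]
knob 362 [-0.15362487 44.975077   75.65409082]
-1 1046 [[-7.6, -104.9], [9.1, -31.9]] slope [-0.00785074  0.13138874]
knob 288 [  0.16734403 -44.32424264  75.48472733]
[-5.94247976e-03  3.07772303e-03  3.64007742e+01]
```

View pics/w15.png

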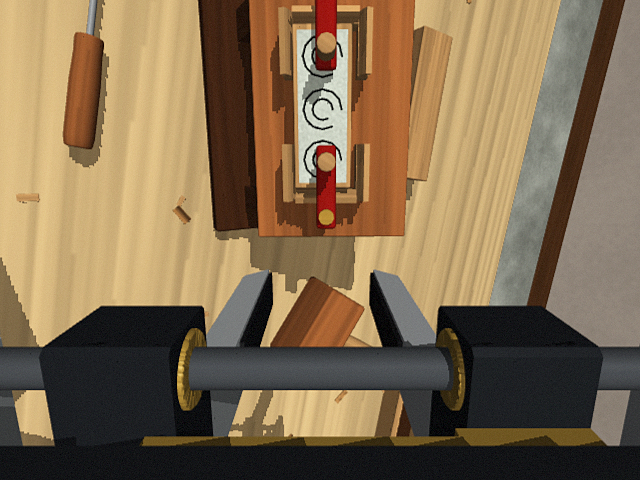

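Both turnbuttons lie across the panel's ends, at (326,40) and (326,185), within 0.01 rad of home. The panel is flat with its pattern up, and the arm is clear. Handing in.

```bash
python3 -c "
from station import ticket
print(ticket.hand_in())"
```

```text
the job is handed in; nothing more can be done
None
```

The job is handed in at about 39 s of the 72 s: the backing board is flat in the pocket, the panel is on top with its pattern up, and both turnbuttons are home within about 0.01 rad; the bystanders were not touched, and no verdict came back.

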